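Run a deep-well plate on the touch mixer

TASK

Turn the mixer's mode knob so its white pointer line stands at the blue mark (touch mode). Then push the sealed deep-well plate, which lies askew on the deck, back until its rear long side is flush along the blue backstop, and hold it there with one slanting push, firmly against the backstop and down so that the sprung deck sinks to its stop; finish while still holding it so, pressing on the plate alone and not on the mixer. Leave the dishes, the bottle and the burner standing where they are.

Things in the scene. Friction and masses are not known exactly. Their poses are not given: they have to be found in the camera images.
- mixer: Fixed bench-top touch mixer: cream housing 300 (x) x 220 (y) mm, top face 70 mm above the bench. Origin: centre of its underside, at bench height; x points to its rear, y to its left (seen from the front), z up. Front 110 mm: dark control panel with the black mode knob (axis at x -95, y +55 mm) and a grey fixed speed dial (32 mm wide, top 91 mm above the bench, at x -95, y -55 mm; not used). Behind it the pale deck, 150 (x) x 190 (y) mm, centred at x +60 mm, y 0.
- mode_knob (a joint): Angle of the mode knob (rad), growing clockwise seen from above; upright axis; stops at 0 and 1.65. Four spring detents: 0 white mark (off), 0.55 yellow (continuous), 1.10 blue (touch), 1.65 green (timed). Let go between two marks it snaps to one of them, usually the nearer. Starts at white or yellow. Turning it takes up to about 0.05 N m.
- mode_knob_grip (a point): Point on the knob's axis at the height to grip, 107 mm above the bench; turns with the knob. The knob is a disc 44 mm across with an upright grip bar on it, 42 mm long (along this frame's x), 14 mm thick (along y), its top 114 mm and its foot 84 mm above the bench. The white pointer line lies on the bar's top at the frame's -x end; the coloured dots lie on the panel, 42 mm from the axis.
- deck (a joint): How far the deck has sunk (m): 0 up, 0.005 at its lower stop. Preloaded spring under the deck: it starts to sink at about 5 N on the deck and is fully down at about 12 N, the plate's own weight (about 2 N, varies) included. Only moves straight down, backstop and all.
- deck_top (a point): Centre of the deck's smooth upper face, 95 mm above the bench when up; axes as the mixer's. Along the deck's two short sides (y +-93 mm) run lips 4 mm thick, 8 mm high; the front is open.
- backstop (a point): Blue fence along the deck's rear edge, part of the deck (deck_c3): 190 mm long, 6 mm thick, its top 18 mm above the deck. Origin: middle of its front face at deck height (69 mm behind the deck's centre); x points to the rear, away from the deck, y along the fence.
- plate: Loose sealed 96-well deep-well plate, white with a blue mat on top, 85.5 (x) x 127.8 (y) x 44 mm, 0.15 to 0.3 kg. Origin: centre of its underside. It lies on the deck with its long side roughly along the backstop, turned by up to 0.2 rad, its rear face 18 to 34 mm clear of it in the middle (one corner may be nearer); x points to the rear. Friction on the deck 0.3 to 0.5.
- plate_rear (a point): Middle of the plate's rear long face, 9 mm above its underside; this face goes flush to the backstop.
- plate_front_edge (a point): Middle of the plate's front upper edge (front long face meets top), 44 mm above its underside; a good place for a slanting push.
- dish_stack: Bystander: stack of six Petri dishes with amber agar, 92 mm across, 93 mm high. Origin: centre of its underside.
- media_bottle: Bystander: capped amber bottle, 86 mm across, 170 mm high. Origin: centre of its underside.
- burner: Bystander: gas-cartridge burner, 90 mm across, 210 mm high. Origin: centre of its underside.
Things that resemble listed ones, but are neither listed nor needed, are in the scene too. There is more than one size of the plate; the one meant has the size given above.

How it is judged:
By the outcome, as a careful person would: the job done as asked, in the order asked, and still so for the second after the job is handed in, while the arm keeps its last pose, push and grip.
It also fails if it takes over 45 s, if anything falls off the work surface, if the arm or the gripper's body presses on something with over 40 N, if the wrist force passes 120 N, or if a joint passes its speed limit or range.

ROBOT

A 6-joint arm with a two-finger parallel gripper is mounted at the origin on the work surface. World frame = base frame: x ahead of the robot, y to its left, z up, the work surface at z = 0. Lengths are in m, angles in rad, forces in N, time in s.
With the tool pointing down it reaches from about 0.3 to 0.875 m from the base axis. Payload 6.4 kg.
Tool frame: the origin (TCP) lies between the finger pads; the fingertips stand 11 mm ahead of it and the grasp point (between the pads) lies 8 mm behind it (ctrl.tcp_to_tips is the y of the fingertips in the tool frame, in m); y points along the fingers, x is the direction in which the jaws open and shut, and the axes are right-handed (so a half turn about y gives the same grasp; the last joint's range is limited). The gripper opens to 85 mm and grips with 20 to 120 N. Pads are 22 mm wide; open, the fingers measure 114 mm over their backs; the gripper's body (76 mm by 85 mm) begins 54 mm behind the grasp point. The pads swing forward as they close: fully open they stand 13 mm farther back than shut.
Start: joints at [-1.416, 0.181, 1.607, -0, 1.354, -0.206], TCP at [0.203, -0.538, 0.242] pointing down, gripper open.
Joint ranges: [-2.99, 2.99], [-0.89, 2.07], [0.3, 2.58], [-1.14, 4.28], [0, 2.63], [-3.12, 3.12]. Speed limits (rad/s): [2.57, 2.57, 3.01, 3.14, 3.14, 3.14].

INTERFACE

Orientations are given as a unit quaternion [w, x, y, z].
In Python, from bench import ctrl gives the robot as it stands.
- The arm moves only by the tool apply_moves, never from a script. Its argument "plan" is text: rows parted by semicolons, each of 7 numbers parted by spaces: the shift along the tool's x, y, z each as a share of 0.05 m, from -1 to 1, then the turn, a rotation vector about the tool's x, y, z each as a share of 0.12 rad, from -1 to 1, then the opening, from 0 (shut) to 1 (fully open). In form: dx dy dz wx wy wz claw; .... A call has exactly 5 rows; each row shifts and turns the commanded pose from where the row before left it, along the tool's axes as they then stand; what a row does not reach is not made up. A row lasts 1/10 s, in which the tool goes at most 50 mm and 8.59 degrees, less where a joint would pass 70% of its speed; a pose out of reach is approached as far as the arm can. A call with a number of a shift or a turn outside -1 to 1 is refused whole. A call with a gripper value outside its range is refused whole. The fingers move at their own pace and stop on an object; the grip force is fixed at half the most. Time passes only in rows, so rows that do not move let the fingers close, or fill a call up. It gives the time, the measured TCP pose, the force and the opening at its end, in the units of the state.
- ctrl.get_obs(): the state, without advancing time (a new reading comes with each control period).
- ctrl.camera(name): name is "side" or "top"; returns the picture (420x560x3 uint8, red, green, blue); there is no depth.
- ctrl.get_calibration(name): a dict with "intrinsics" (3x3 intrinsics, pixels), "R" (3x3) and "t" (3): a world point X has camera coordinates R X + t. Camera axes: x right, y down, z forward; pixel columns grow to the right and rows downward; lengths in m; the calibration is good to about 2 mm. A picture is of the moment at which its call begins. get_calibration takes no time and is no camera call.
- ctrl.hand_in(): hands the job in, once; it reports no verdict.
Trained networks look in the newest picture that a camera, given by its name, has taken for a name from the list of things; names that differ only in an ending like _2 or _b are one class to them, and where a whole thing is asked for, a point or a joint stands for the part that bears it (a point fixed in the world has none). Each returns a list of dicts, best first, with "score" (0 to 1); they miss things now and then, are a little off and sometimes report something else, mostly with a low value. They report only what shows in the picture. A call takes as long as a camera call. They do not tell look-alikes from the thing itself.
- ctrl.recognise(camera, target): "point" ([x, y, z] in m, in world coordinates, good to about 4 mm: the middle of the surface that is visible of it).
The state is a dict: "time_s": time; "q": joint angles; "dq": joint speeds; "joint_efforts": joint torques, N m; "eef_pos": TCP position; "eef_rot": TCP orientation; "wrist_force": force on the tool from outside, world axes, zero at the start; "torque": the same for the moment, N m; "opening": opening from 0.0 (shut) to 1.0 (fully open).
Only numpy, scipy, OpenCV 4.12 (cv2) and the standard library are available. Lean on these libraries where they do the work, as an engineer would, in place of code of your own. Each camera call takes 0.05 s, during which the arm holds its last target.

## Working session

There is one attempt and no reset: what is moved stays moved. The work goes in short steps, Python scripts to look and compute and a tool call to move; the robot and the scene stay as the last step left them, time stands still between calls to the robot, and variables do not carry over. Pictures are saved under pics/ and viewed, and the job is handed in when it is done.

Besides the shell and the picture viewer there is one more tool, called after ">>>" in YAML: its name, and indented under it one key for each argument. apply_moves: Moves the arm, as the interface text tells. Shift numbers are shares of 0.05 m and turn numbers shares of 0.12 rad, none past 1 either way. Its arguments: {"type":"object","properties":{"plan":{"type":"string"}},"required":["plan"]}

```bash
ls; mkdir -p pics
python3 - <<'E'
from bench import ctrl
import cv2, numpy as np
for n in ("side","top"):
    im=ctrl.camera(n); cv2.imwrite(f"pics/{n}0.png",im[:,:,::-1])
    c=ctrl.get_calibration(n); print(n,c)
o=ctrl.get_obs(); print(o)
print(ctrl.tcp_to_tips)
E
```

```text
pics
side {'intrinsics': array([[406.20258073,   0.        , 274.59033849],
       [  0.        , 406.20258073, 208.49020091],
       [  0.        ,   0.        ,   1.        ]]), 'R': array([[-0.84315467, -0.53710732, -0.02461544],
       [-0.24486868,  0.424349  , -0.87176101],
       [ 0.47867476, -0.72900182, -0.48931261]]), 't': array([0.58679798, 0.2546819 , 0.77085819])}
top {'intrinsics': array([[400.14431797,   0.        , 280.40228253],
       [  0.        , 400.14431797, 200.86830998],
       [  0.        ,   0.        ,   1.        ]]), 'R': array([[-0.00499389, -0.99971214, -0.02346682],
       [-0.98859504,  0.00846785, -0.15036007],
       [ 0.1505155 ,  0.0224483 , -0.98835275]]), 't': array([0.07233986, 0.66787255, 0.95569613])}
{'time_s': 0.1, 'q': array([-1.41630764e+00,  1.81498471e-01,  1.60791360e+00, -4.72579253e-05,
        1.35378795e+00, -2.06285632e-01]), 'dq': array([ 0.0011327 ,  0.00090641, -0.00379061, -0.00131331, -0.00176874,
        0.00083441]), 'joint_efforts': array([ 1.88544104e-04, -4.45883131e+01, -3.52236557e+01, -2.68851645e-04,
        4.22600584e-03,  2.12771505e-05]), 'eef_pos': array([ 0.20290883, -0.53749162,  0.24145368]), 'eef_rot': array([ 0.58199513, -0.58119337,  0.40258195, -0.40177569]), 'wrist_force': array([ 0.37570681, -0.38508711, -0.43187479]), 'torque': array([ 0.00605494, -0.01520636, -0.06426601]), 'opening': 1.0021024821593685}
0.011
```

View pics/side0.png

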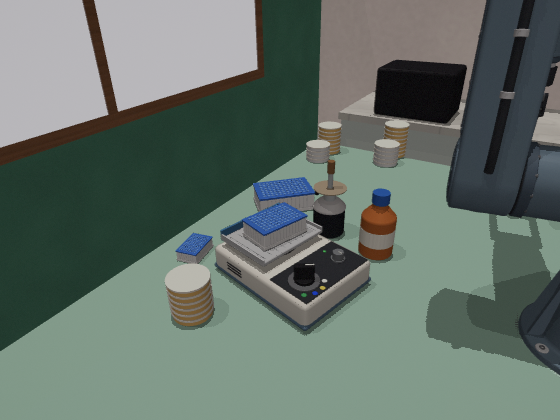

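View pics/top0.png

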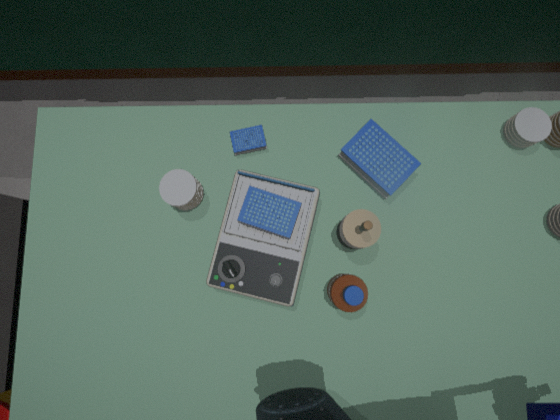

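Run:
```python
from bench import ctrl
import numpy as np
for t in ("mixer","mode_knob","mode_knob_grip","deck","deck_top","backstop","plate","plate_rear","plate_front_edge","dish_stack","media_bottle","burner"):
  for c in ("side","top"):
    try: print(t,c,[(np.round(d["point"],3).tolist(),round(d["score"],2)) for d in ctrl.recognise(c,t)])
    except Exception as e: print(t,c,e)
```

```text
mixer side [([0.528, 0.179, 0.066], 0.92)]
mixer top [([0.554, 0.117, 0.074], 0.97)]
mode_knob side [([0.499, 0.197, 0.093], 0.68)]
mode_knob top [([0.506, 0.189, 0.087], 0.85)]
mode_knob_grip side [([0.499, 0.199, 0.095], 0.7)]
mode_knob_grip top [([0.507, 0.182, 0.084], 0.58)]
deck side [([0.61, 0.155, 0.096], 0.84), ([0.581, -0.095, 0.096], 0.68), ([0.68, 0.342, 0.077], 0.66), ([0.617, 0.116, 0.144], 0.6), ([0.496, 0.2, 0.092], 0.35)]
deck top [([0.652, 0.098, 0.093], 0.59)]
deck_top side [([0.61, 0.152, 0.094], 0.65), ([0.436, -0.058, 0.092], 0.24)]
deck_top top [([0.653, 0.098, 0.096], 0.86)]
backstop side [([0.613, 0.154, 0.098], 0.74)]
backstop top [([0.651, 0.1, 0.097], 0.82), ([0.506, 0.187, 0.088], 0.37)]
plate side [([0.767, -0.17, 0.058], 0.76), ([0.833, 0.168, 0.028], 0.66), ([0.619, 0.116, 0.14], 0.55)]
plate top [([0.634, 0.096, 0.138], 0.75), ([0.839, 0.153, 0.028], 0.58)]
plate_rear side [([0.833, 0.166, 0.028], 0.97), ([0.771, -0.175, 0.056], 0.71), ([0.615, 0.115, 0.137], 0.68)]
plate_rear top [([0.837, 0.152, 0.035], 0.88), ([0.631, 0.092, 0.142], 0.66)]
plate_front_edge side [([0.618, 0.115, 0.138], 0.9), ([0.766, -0.168, 0.057], 0.81), ([0.83, 0.174, 0.033], 0.71), ([0.684, 0.341, 0.074], 0.21)]
plate_front_edge top [([0.779, -0.183, 0.06], 0.91), ([0.633, 0.097, 0.134], 0.59)]
dish_stack side [([0.683, 0.338, 0.076], 0.68)]
dish_stack top [([0.697, 0.318, 0.096], 0.83)]
media_bottle side [([0.437, -0.057, 0.09], 0.66), ([0.526, 0.181, 0.064], 0.27)]
media_bottle top [([0.448, -0.083, 0.119], 0.71), ([0.652, 0.098, 0.094], 0.45)]
burner side [([0.614, 0.153, 0.097], 0.71), ([0.578, -0.097, 0.09], 0.57)]
burner top [([0.592, -0.111, 0.135], 0.76)]
```

```bash
cat > h.py <<'E'
from bench import ctrl
import numpy as np, cv2
def proj(n,X):
    c=ctrl.get_calibration(n);X=np.atleast_2d(X)
    Y=X@c["R"].T+c["t"];p=Y@c["intrinsics"].T
    return p[:,:2]/p[:,2:]
def back(n,uv,z):
    c=ctrl.get_calibration(n);d=np.linalg.inv(c["intrinsics"])@np.array([uv[0],uv[1],1.])
    R=c["R"];o=-R.T@c["t"];d=R.T@d
    return o+d*(z-o[2])/d[2]
E
python3 - <<'E'
import cv2
im=cv2.imread("pics/top0.png");cv2.imwrite("pics/topc.png",cv2.resize(im[160:310,195:335],None,fx=4,fy=4,interpolation=cv2.INTER_CUBIC)[:, :])
im=cv2.imread("pics/side0.png");cv2.imwrite("pics/sidec.png",cv2.resize(im[190:325,205:380],None,fx=4,fy=4,interpolation=cv2.INTER_CUBIC))
E
```

```text
(no output)
```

View pics/topc.png

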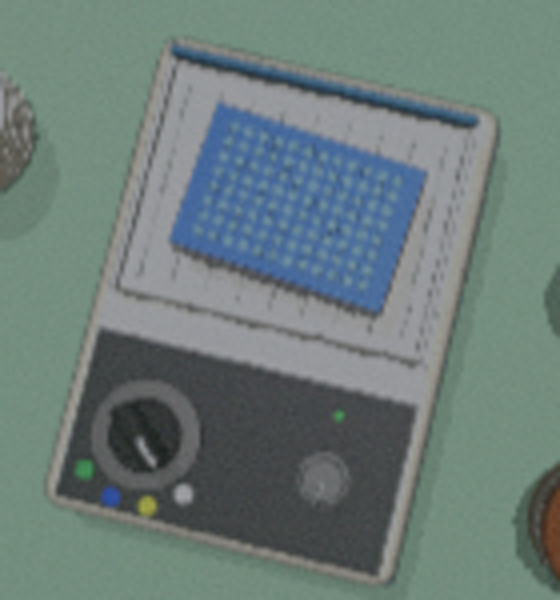

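View pics/sidec.png

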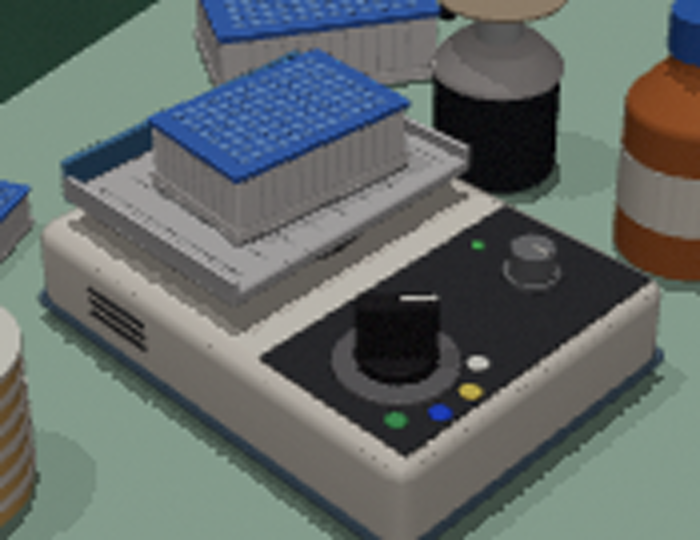

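```bash
cat > fit.py <<'E'
from h import *
from scipy.optimize import least_squares
T=lambda u,v:(195+u/4,160+v/4); S=lambda u,v:(205+u/4,190+v/4)
mix=[("top",T(120,290),(-.015,.095,.098)),("top",T(418,362),(-.015,-.095,.098)),("top",T(173,46),(.135,.095,.113)),("top",T(477,122),(.135,-.095,.113)),
("top",T(147,435),(-.095,.055,.08)),("top",T(323,474),(-.095,-.055,.091)),("side",S(533,243),(-.095,-.055,.091)),
("side",S(240,288),(-.015,.095,.103)),("side",S(468,153),(-.015,-.095,.103)),("side",S(64,163),(.135,.095,.113)),("side",S(396,360),(-.095,.055,.078))]
def tf(p,X):
    c,s=np.cos(p[2]),np.sin(p[2]);X=np.atleast_2d(X).astype(float)
    return np.c_[p[0]+c*X[:,0]-s*X[:,1],p[1]+s*X[:,0]+c*X[:,1],X[:,2]]
def solve(pts,p0):
    f=lambda p:np.concatenate([(proj(n,tf(p,X))[0]-uv) for n,uv,X in pts])
    r=least_squares(f,p0,loss="soft_l1");return r.x,f(r.x).reshape(-1,2)
m,res=solve(mix,[.57,.12,-.2]);print("mixer",m.round(4));print(res.round(1).tolist())
h=.139;a,b=.04275,.0639
pl=[("top",T(220,105),(a,b,h)),("top",T(428,172),(a,-b,h)),("top",T(380,315),(-a,-b,h)),("top",T(172,242),(-a,b,h)),
("side",S(152,122),(a,b,h)),("side",S(238,180),(-a,b,h)),("side",S(410,100),(-a,-b,h)),("side",S(315,52),(a,-b,h))]
p,res=solve(pl,[.63,.1,-.2]);print("plate",p.round(4));print(res.round(1).tolist())
c,s=np.cos(m[2]),np.sin(m[2]);d=p[:2]-m[:2]
print("plate in mixer",c*d[0]+s*d[1],-s*d[0]+c*d[1],p[2]-m[2])
k=tf(m,(-.095,.055,0))[0];print("knob",k)
for nm,t,sd in (("white",(183,493),(479,362)),("yellow",(147,505),(471,391)),("blue",(110,497),(440,412)),("green",(84,468),(397,420))):
    for q in (back("top",T(*t),.071),back("side",S(*sd),.071)):
        e=q-k;print(nm,np.hypot(e[0],e[1]).round(4),np.arctan2(e[1],e[0]).round(3))
E
python3 fit.py
```

```text
mixer [ 0.5791  0.1103 -0.2422]
[[-3.0, -0.4], [0.3, 0.4], [-1.3, -0.8], [0.2, -1.8], [-0.9, 0.3], [-0.4, 1.9], [0.9, 0.0], [-0.8, -1.7], [1.4, -2.3], [-0.5, -1.2], [1.2, -1.9]]
plate [ 0.63    0.0918 -0.3284]
[[-1.1, -0.5], [-0.5, -0.1], [-0.2, -0.3], [-1.4, 0.2], [-0.5, -2.0], [0.7, -1.1], [1.4, -0.8], [1.4, -1.9]]
plate in mixer 0.05380479989449769 -0.005795983416863883 -0.08616662466414315
knob [0.50011285 0.18649191 0.        ]
white 0.0408 -2.543
white 0.0404 -2.58
yellow 0.0407 -3.105
yellow 0.0409 3.118
blue 0.0415 2.616
blue 0.0417 2.558
green 0.0413 2.042
green 0.0436 2.031
```

Run:
```python
from fit import *
print('----')
for n,uv in (("top",T(137,436)),("top",T(153,467)),("side",S(401,297)),("side",S(438,298)),("top",T(120,405))):
    q=back(n,uv,.114);e=q-k;print(n,q.round(4),np.hypot(e[0],e[1]).round(4),np.arctan2(e[1],e[0]).round(3))
im=cv2.imread("pics/top0.png")
cv2.imwrite("pics/knob.png",cv2.resize(im[250:300,205:270],None,fx=10,fy=10,interpolation=cv2.INTER_CUBIC))
```

```text
mixer [ 0.5791  0.1103 -0.2422]
[[-3.0, -0.4], [0.3, 0.4], [-1.3, -0.8], [0.2, -1.8], [-0.9, 0.3], [-0.4, 1.9], [0.9, 0.0], [-0.8, -1.7], [1.4, -2.3], [-0.5, -1.2], [1.2, -1.9]]
plate [ 0.63    0.0918 -0.3284]
[[-1.1, -0.5], [-0.5, -0.1], [-0.2, -0.3], [-1.4, 0.2], [-0.5, -2.0], [0.7, -1.1], [1.4, -0.8], [1.4, -1.9]]
plate in mixer 0.05380479989449769 -0.005795983416863883 -0.08616662466414315
knob [0.50011285 0.18649191 0.        ]
white 0.0408 -2.543
white 0.0404 -2.58
yellow 0.0407 -3.105
yellow 0.0409 3.118
blue 0.0415 2.616
blue 0.0417 2.558
green 0.0413 2.042
green 0.0436 2.031
----
top [0.5009 0.1852 0.114 ] 0.0016 -1.024
top [0.4833 0.1757 0.114 ] 0.02 -2.57
side [0.5001 0.1872 0.114 ] 0.0007 1.545
side [0.4838 0.1785 0.114 ] 0.0182 -2.687
top [0.5186 0.1953 0.114 ] 0.0205 0.442
```

View pics/knob.png

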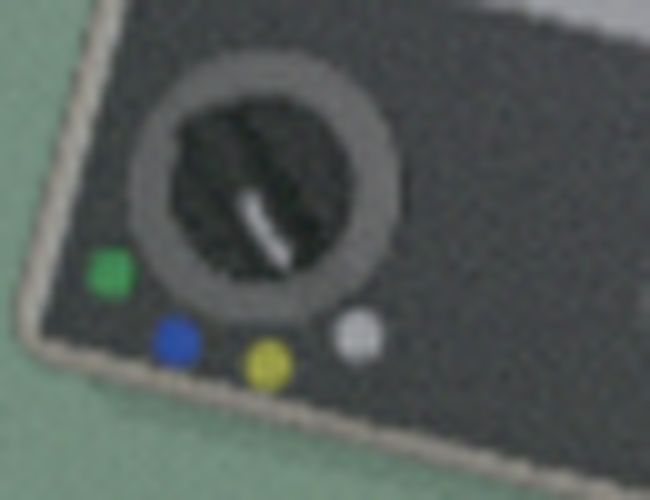

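```bash
cat > nav.py <<'E'
from h import *
from scipy.spatial.transform import Rotation as Ro
def pose():
    o=ctrl.get_obs();w=o["eef_rot"];return np.array(o["eef_pos"]),Ro.from_quat([w[1],w[2],w[3],w[0]]),o
def st():
    p,R,o=pose();M=R.as_matrix()
    print("t",round(o["time_s"],2),"pos",p.round(4),"F",o["wrist_force"].round(1),"open",round(o["opening"],3),"q",o["q"].round(2))
    print("axes x,y,z cols\n",M.round(3)," yawx",np.arctan2(M[1,0],M[0,0]).round(3))
def to(target,Rt=None):
    p,R,o=pose();d=R.inv().apply(np.array(target)-p)/.05
    print("shift shares (tool now)",d.round(2), "rows>=",np.abs(d).max().round(2))
    if Rt is not None:
        r=(R.inv()*Rt).as_rotvec();print("turn rv",r.round(3),"shares",(r/.12).round(2))
def down(yaw): # tool y down, x at yaw
    x=np.array([np.cos(yaw),np.sin(yaw),0]);y=np.array([0,0,-1.]);return Ro.from_matrix(np.c_[x,y,np.cross(x,y)])
E
python3 - <<'E'
from nav import *
st()
for y in (2.154,-.987): print(y); to((.5,.1865,.24),down(y))
E
```

```text
t 1.3 pos [ 0.203  -0.538   0.2423] F [ 0.5 -0.  -0.1] open 1.003 q [-1.42  0.18  1.61 -0.    1.35 -0.21]
axes x,y,z cols
 [[ 0.353 -0.     0.936]
 [-0.936  0.     0.353]
 [-0.    -1.    -0.   ]]  yawx -1.21
2.154
shift shares (tool now) [-11.46   0.05  10.67] rows>= 11.46
turn rv [0.    2.919 0.   ] shares [ 0.   24.33  0.  ]
-0.987
shift shares (tool now) [-11.46   0.05  10.67] rows>= 11.46
turn rv [ 0.    -0.223 -0.   ] shares [ 0.   -1.86 -0.  ]
```

>>> apply_moves:
  plan: "-0.8 -0.4 0.75 0 0 0 1; -0.95 -0.4 0.9 0 0 0 1; -0.95 0 0.9 0 0 0 1; -0.95 0 0.9 0 0 0 1; -0.95 0 0.9 0 0 0 1"

```text
time_s: 1.8
eef_pos: [0.2979, -0.3105, 0.2742]
eef_rot: [-0.581, 0.582, -0.402, 0.403]
wrist_force: [1.1, -0.8, 1.0]
opening: 0.999
```

>>> apply_moves:
  plan: "-0.95 0 0.9 0 0 0 1; -0.95 0 0.9 0 0 0 1; -0.95 0 0.9 0 0 0 1; -0.95 0 0.9 0 0 0 1; -0.95 0 0.9 0 0 0 1"

```text
time_s: 2.3
eef_pos: [0.3948, -0.0798, 0.2745]
eef_rot: [0.582, -0.581, 0.402, -0.403]
wrist_force: [0.1, -1.0, -0.6]
opening: 1.0
```

Run:
```python
from nav import *
st(); to((.5,.1865,.18),down(-.987))
```

```text
t 2.3 pos [ 0.3948 -0.0798  0.2745] F [ 0.1 -1.  -0.6] open 1.0 q [-0.5  -0.26  1.97  0.    1.43  0.71]
axes x,y,z cols
 [[ 0.353  0.001  0.936]
 [-0.936 -0.001  0.353]
 [ 0.001 -1.     0.001]]  yawx -1.21
shift shares (tool now) [-4.24  1.89  3.85] rows>= 4.24
turn rv [-0.001 -0.223  0.001] shares [-0.01 -1.86  0.01]
```

>>> apply_moves:
  plan: "0 0 0 0 -0.93 0 1; 0 0 0 0 -0.93 0 1; 0 0 0 0 0 0 1; 0 0 0 0 0 0 1; 0 0 0 0 0 0 1"

```text
time_s: 2.8
eef_pos: [0.3943, -0.0821, 0.2741]
eef_rot: [0.622, -0.622, 0.336, -0.336]
wrist_force: [-0.3, -0.5, -0.7]
opening: 1.002
```

Run:
```python
from nav import *
st(); to((.5,.1865,.17),down(-.987))
```

```text
t 2.8 pos [ 0.3943 -0.0821  0.2741] F [-0.3 -0.5 -0.7] open 1.002 q [-0.5  -0.26  1.97  0.    1.43  0.49]
axes x,y,z cols
 [[ 0.549  0.     0.836]
 [-0.836 -0.     0.549]
 [ 0.    -1.     0.   ]]  yawx -0.99
shift shares (tool now) [-3.33  2.08  4.72] rows>= 4.72
turn rv [-0.    -0.003  0.   ] shares [-0.   -0.03  0.  ]
```

>>> apply_moves:
  plan: "-0.55 0 0.78 0 0 0 1; -0.55 0 0.78 0 0 0 1; -0.55 0 0.78 0 0 0 1; -0.55 0 0.78 0 0 0 1; -0.55 0 0.78 0 0 0 1"

```text
time_s: 3.3
eef_pos: [0.4819, 0.1418, 0.2742]
eef_rot: [0.622, -0.622, 0.336, -0.336]
wrist_force: [0.4, -1.3, 0.4]
opening: 0.998
```

>>> apply_moves:
  plan: "-0.55 0 0.8 0 0 0 1; 0 0.9 0 0 0 0 1; 0 0.9 0 0 0 0 1; 0 0.2 0 0 0 0 1; 0 0 0 0 0 0 1"

```text
time_s: 3.8
eef_pos: [0.4983, 0.1848, 0.1725]
eef_rot: [-0.622, 0.623, -0.337, 0.334]
wrist_force: [1.0, -0.2, 0.4]
opening: 1.003
```

Run:
```python
from nav import *
st(); to((.5,.1865,.099),down(-.987))
for n in ("side","top"): cv2.imwrite(f"pics/{n}1.png",cv2.resize(ctrl.camera(n)[150:330,180:400,::-1],None,fx=3,fy=3,interpolation=cv2.INTER_CUBIC))
```

```text
t 3.8 pos [0.4983 0.1848 0.1725] F [ 1.  -0.2  0.4] open 1.003 q [0.13 0.16 1.78 0.   1.21 1.12]
axes x,y,z cols
 [[ 0.55  -0.004  0.835]
 [-0.835 -0.001  0.55 ]
 [-0.002 -1.    -0.004]]  yawx -0.989
shift shares (tool now) [-0.01  1.47  0.05] rows>= 1.47
turn rv [ 0.004 -0.002 -0.002] shares [ 0.03 -0.01 -0.02]
```

View pics/side1.png

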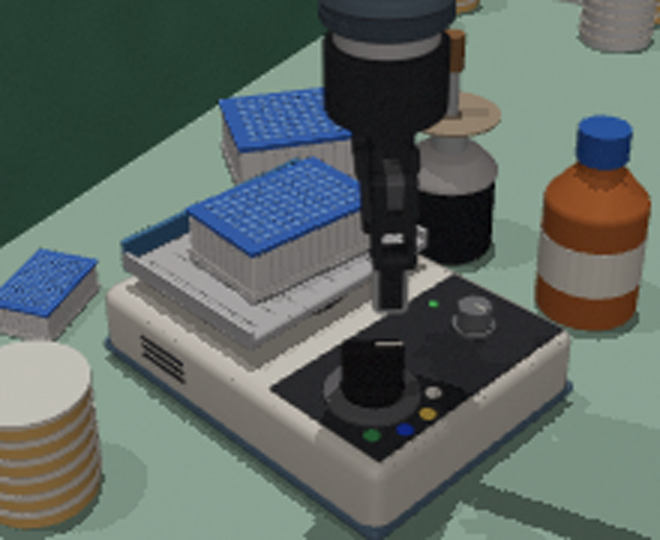

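View pics/top1.png

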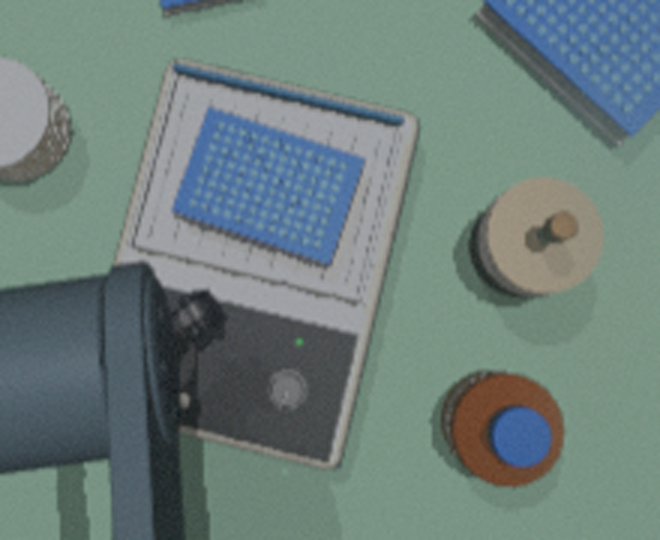

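Run:
```python
from nav import *
p,R,o=pose()
f=lambda X:(proj("side",X)-[180,150])*3
print(f(p+[0,0,.002]),f(p+R.apply([.045,-.002,0])),f(p+R.apply([-.045,-.002,0])),f([.5,.1865,.114]))
```

```text
[[377.56108741 261.03111396]] [[372.12250177 224.51335063]] [[383.58515295 301.37513004]] [[376.44681852 342.24051878]]
```

>>> apply_moves:
  plan: "0 0.5 0.08 0 0 0 1; 0 0.5 0 0 0 0 1; 0 0.47 0 0 0 0 1; 0 0 0 0 0 0 0; 0 0 0 0 0 0 0"

```text
time_s: 4.4
eef_pos: [0.5043, 0.1876, 0.1027]
eef_rot: [0.623, -0.622, 0.334, -0.336]
wrist_force: [0.7, -0.4, 0.6]
opening: 0.69
```

>>> apply_moves:
  plan: "0 0 0 0 0 0 0; 0 0 0 0 0 0 0; 0 0 0 0 0 0 0; 0 0 0 0 0 0 0; 0 0 0 0 0 0 0"

```text
time_s: 4.9
eef_pos: [0.5034, 0.1884, 0.1021]
eef_rot: [0.623, -0.622, 0.335, -0.335]
wrist_force: [-3.4, 1.6, 7.4]
opening: 0.148
```

Run:
```python
from nav import *
st(); print(pose()[2]["torque"])
for n in ("side",): cv2.imwrite(f"pics/{n}2.png",cv2.resize(ctrl.camera(n)[190:310,230:370,::-1],None,fx=5,fy=5,interpolation=cv2.INTER_CUBIC))
```

```text
t 4.9 pos [0.5034 0.1884 0.1021] F [-3.4  1.6  7.4] open 0.148 q [0.14 0.27 1.81 0.   1.06 1.12]
axes x,y,z cols
 [[ 0.551  0.002  0.834]
 [-0.834  0.001  0.551]
 [-0.    -1.     0.002]]  yawx -0.987
[ 0.21975602  0.43952866 -0.1482726 ]
```

View pics/side2.png

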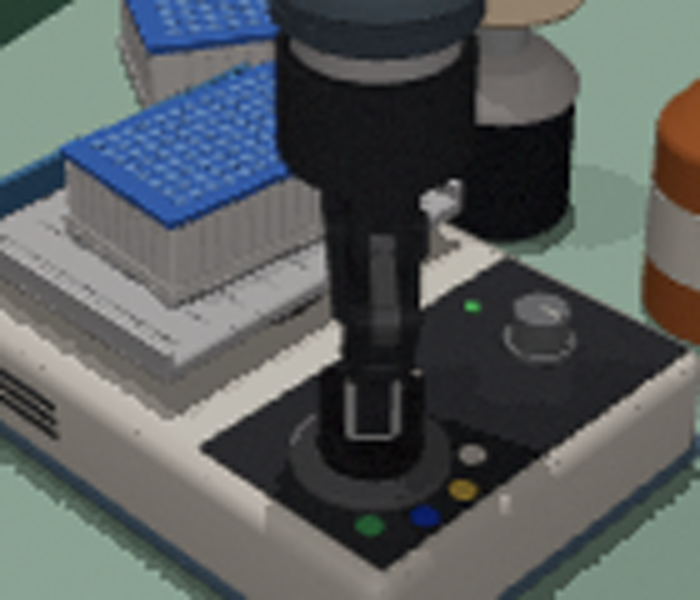

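>>> apply_moves:
  plan: "0 0 0 0 0.92 0 0; 0 0 0 0 0.92 0 0; 0 0 0 0 0.92 0 0; 0 0 0 0 0.92 0 0; 0 0 0 0 0.92 0 0"

```text
time_s: 5.45
eef_pos: [0.5034, 0.1882, 0.1021]
eef_rot: [0.507, -0.506, 0.493, -0.493]
wrist_force: [-3.0, 0.7, 7.6]
opening: 0.15
```

>>> apply_moves:
  plan: "0 0 0 0 0.92 0 0; 0 0 0 0 0.92 0 0; 0 0 0 0 0.92 0 0; 0 0 0 0 0.92 0 0; 0 0 0 0 0.92 0 0"

```text
time_s: 5.95
eef_pos: [0.5033, 0.188, 0.1021]
eef_rot: [-0.354, 0.353, -0.612, 0.613]
wrist_force: [-2.1, -0.2, 8.6]
opening: 0.15
```

Run:
```python
from nav import *
st(); print(pose()[2]["torque"])
for n in ("side",): cv2.imwrite(f"pics/{n}3.png",cv2.resize(ctrl.camera(n)[190:310,230:370,::-1],None,fx=5,fy=5,interpolation=cv2.INTER_CUBIC))
```

```text
t 5.95 pos [0.5033 0.188  0.1021] F [-2.1 -0.2  8.6] open 0.15 q [0.14 0.27 1.81 0.   1.06 2.23]
axes x,y,z cols
 [[-0.501  0.001  0.866]
 [-0.866  0.    -0.501]
 [-0.001 -1.     0.001]]  yawx -2.095
[-0.05138978  0.58086975  0.02026423]
```

View pics/side3.png

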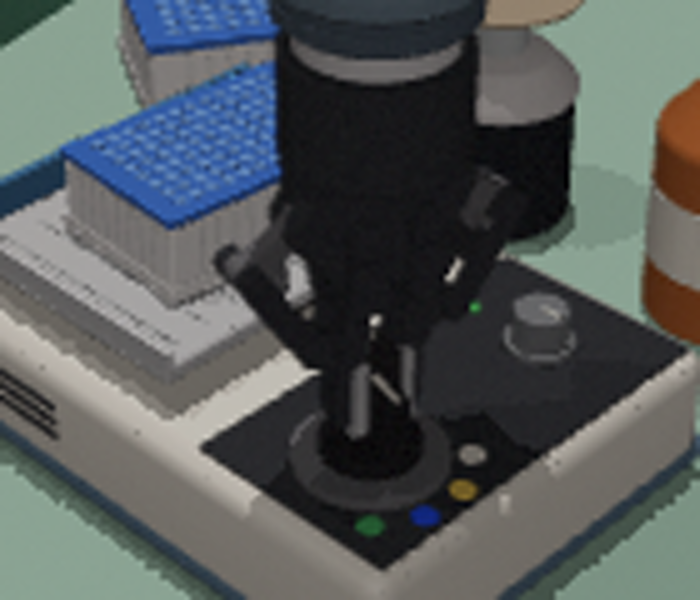

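>>> apply_moves:
  plan: "0 0 0 0 0 0 1; 0 0 0 0 0 0 1; 0 0 0 0 0 0 1; 0 0 0 0 0 0 1; 0 -0.2 0 0 0 0 1"

```text
time_s: 6.5
eef_pos: [0.5016, 0.1875, 0.1094]
eef_rot: [0.354, -0.356, 0.612, -0.611]
wrist_force: [-0.7, 0.0, 0.3]
opening: 0.974
```

>>> apply_moves:
  plan: "0 -1 0 0 0 0 1; 0 -1 0 0 0 0 1; 0 -0.6 0 0 -0.8 0 1; 0 0 0 0 -0.8 0 1; 0 0 0 0 -0.75 0 1"

```text
time_s: 7.0
eef_pos: [0.5037, 0.1879, 0.2432]
eef_rot: [-0.439, 0.437, -0.554, 0.556]
wrist_force: [0.5, -0.1, -0.2]
opening: 1.0
```

Run:
```python
from nav import *
st()
for n in ("side","top"): cv2.imwrite(f"pics/{n}4.png",cv2.resize(ctrl.camera(n)[160:310,200:380,::-1],None,fx=4,fy=4,interpolation=cv2.INTER_CUBIC))
```

```text
t 7.0 pos [0.5037 0.1879 0.2432] F [ 0.5 -0.1 -0.2] open 1.0 q [0.14 0.09 1.7  0.   1.34 1.94]
axes x,y,z cols
 [[-0.232  0.004  0.973]
 [-0.973  0.001 -0.232]
 [-0.001 -1.     0.004]]  yawx -1.805
```

View pics/side4.png

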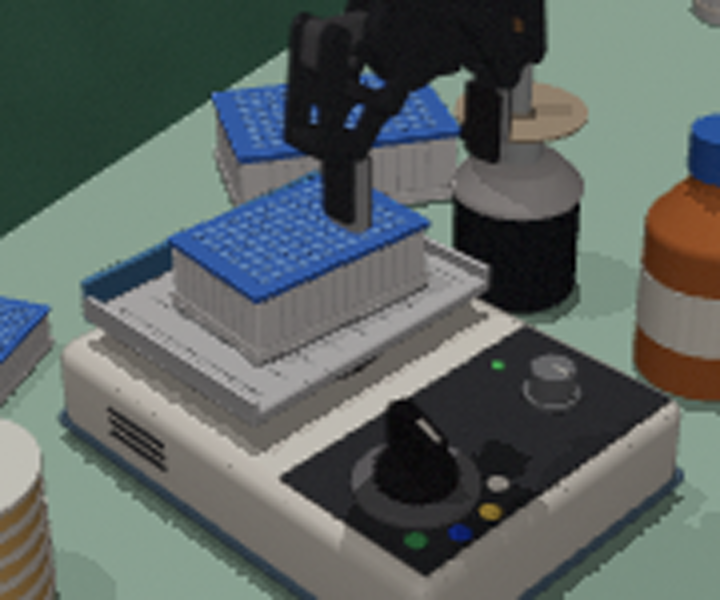

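View pics/top4.png

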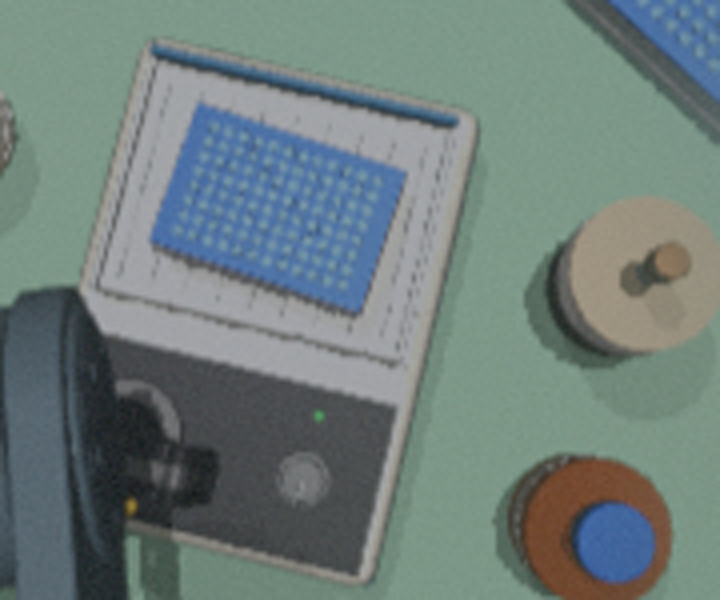

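```bash
cat > g.py <<'E'
from nav import *
m=np.array([.5791,.1103,-.2422]);c,s=np.cos(m[2]),np.sin(m[2])
def w(x,y,z): return np.array([m[0]+c*x-s*y,m[1]+s*x+c*y,z])
def slant(a,yaw=m[2]):
    X=np.array([np.sin(yaw),-np.cos(yaw),0]);Y=np.array([np.cos(a)*np.cos(yaw),np.cos(a)*np.sin(yaw),-np.sin(a)])
    return Ro.from_matrix(np.c_[X,Y,np.cross(X,Y)])
def inmix(p): d=np.array(p)[:2]-m[:2];return np.array([c*d[0]+s*d[1],-s*d[0]+c*d[1]])
E
python3 - <<'E'
from g import *
a=back("side",(200+414/4,160+418/4),.114);b=back("side",(200+440/4,160+442/4),.114);print(a,b,np.arctan2(*(b-a)[1::-1]))
k=np.array([.501,.187]);print(np.arctan2(*(b[:2]-k)[::-1]))
to(w(-.04,-.006,.19),slant(np.pi/4))
E
```

```text
[0.50275805 0.1897452  0.114     ] [0.48238482 0.20019337 0.114     ] 2.6677273823320338
2.5250232546633815
shift shares (tool now) [1.26 1.03 1.04] rows>= 1.26
turn rv [ 0.784  0.005 -0.002] shares [ 6.54  0.04 -0.02]
```

>>> apply_moves:
  plan: "0.63 0 0.3 0 0 0 0.7; 0.63 0 0.3 0 0 0 0.7; 0 0 0 0.93 0 0 0.7; 0 0 0 0.93 0 0 0.7; 0 0 0 0.93 0 0 0.7"

```text
time_s: 7.6
eef_pos: [0.5175, 0.1188, 0.241]
eef_rot: [-0.504, 0.356, -0.455, 0.642]
wrist_force: [-0.1, -0.2, -0.3]
opening: 0.7
```

>>> apply_moves:
  plan: "0 0 0 0.93 0 0 0.7; 0 0 0 0.93 0 0 0.7; 0 0 0 0.93 0 0 0.7; 0 0 0 0.93 0 0 0.7; 0 0 0 0 0 0 0.7"

```text
time_s: 8.1
eef_pos: [0.514, 0.1196, 0.2375]
eef_rot: [-0.57, 0.239, -0.303, 0.725]
wrist_force: [-0.8, 0.3, 0.2]
opening: 0.702
```

Run:
```python
from g import *
st();print(inmix(pose()[0]))
to(w(-.035,-.006,.16),slant(np.pi/4))
```

```text
t 8.1 pos [0.514  0.1196 0.2375] F [-0.8  0.3  0.2] open 0.702 q [ 0.17 -0.26  2.23 -0.6   0.51  2.41]
axes x,y,z cols
 [[-0.236  0.682  0.693]
 [-0.972 -0.166 -0.167]
 [ 0.001 -0.712  0.702]]  yawx -1.809
[-0.06542554 -0.00655887]
shift shares (tool now) [-0.01  1.53 -0.65] rows>= 1.53
turn rv [ 0.008  0.004 -0.002] shares [ 0.06  0.03 -0.02]
```

>>> apply_moves:
  plan: "0 0.5 -0.2 0 0 0 0.7; 0 0.5 -0.25 0 0 0 0.7; 0 0.5 -0.25 0 0 0 0.7; 0 0.34 -0.13 0 0 0 0.7; 0 0 0 0 0 0 0.7"

```text
time_s: 8.6
eef_pos: [0.5516, 0.1096, 0.1439]
eef_rot: [-0.568, 0.239, -0.304, 0.726]
wrist_force: [0.5, -0.4, -1.2]
opening: 0.698
```

Run:
```python
from g import *
st();print(inmix(pose()[0]))
to(w(.0075,-.006,.143),slant(np.pi/4))
for n in ("side","top"): cv2.imwrite(f"pics/{n}5.png",cv2.resize(ctrl.camera(n)[160:310,200:380,::-1],None,fx=4,fy=4,interpolation=cv2.INTER_CUBIC))
```

```text
t 8.6 pos [0.5516 0.1096 0.1439] F [ 0.5 -0.4 -1.2] open 0.698 q [ 0.13  0.03  2.22 -1.04  0.3   2.85]
axes x,y,z cols
 [[-0.239  0.68   0.693]
 [-0.971 -0.169 -0.169]
 [ 0.002 -0.713  0.701]]  yawx -1.813
[-0.02654946 -0.00729135]
shift shares (tool now) [-0.03  0.49  0.47] rows>= 0.49
turn rv [0.009 0.002 0.001] shares [0.07 0.02 0.01]
```

View pics/side5.png

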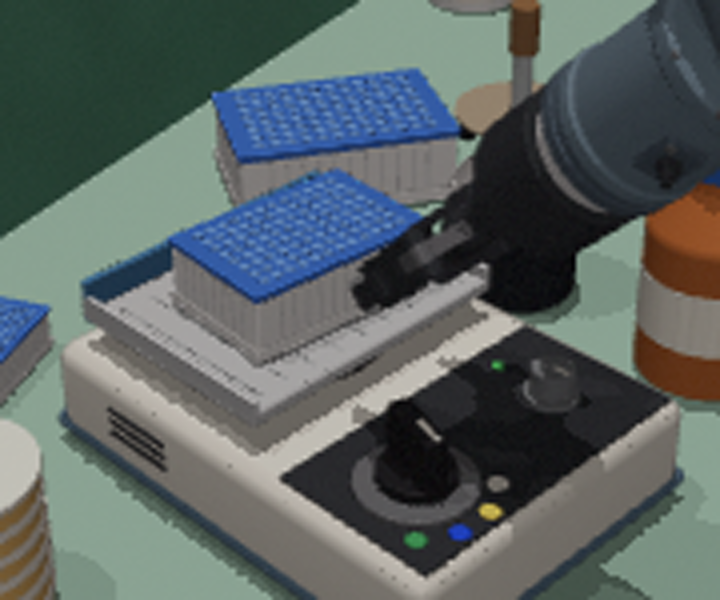

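View pics/top5.png

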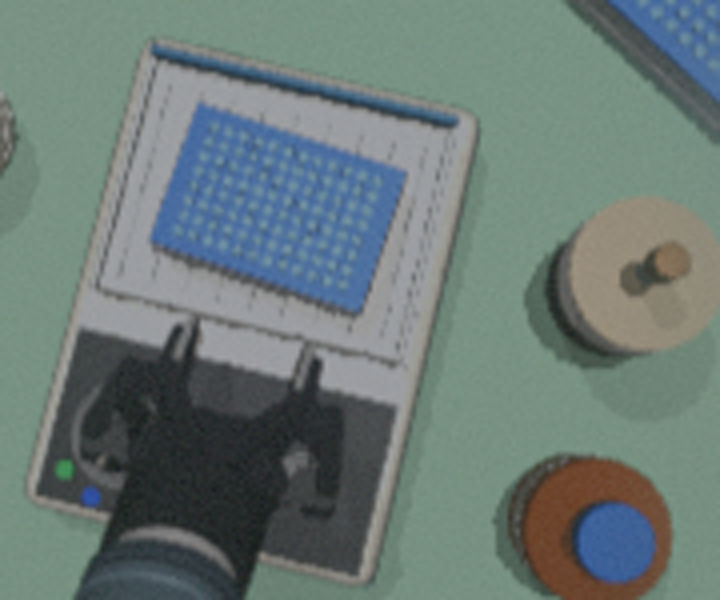

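```bash
cat > kin.py <<'E'
from g import *
from scipy.optimize import least_squares
D=[([-1.41630764,.181498471,1.60791360,0,1.35378795,-.206285632],[.20290883,-.53749162,.24145368]),
([-.5,-.26,1.97,0,1.43,.71],[.3948,-.0798,.2745]),([.13,.16,1.78,0,1.21,1.12],[.4983,.1848,.1725]),([.14,.27,1.81,0,1.06,1.12],[.5034,.1884,.1021]),
([.14,.09,1.70,0,1.34,1.94],[.5037,.1879,.2432]),([.17,-.26,2.23,-.6,.51,2.41],[.514,.1196,.2375]),([.13,.03,2.22,-1.04,.30,2.85],[.5516,.1096,.1439])]
o=pose()[2];D.append((list(o["q"]),list(o["eef_pos"])))
rz=lambda a:Ro.from_euler("z",a);ry=lambda a:Ro.from_euler("y",a)
def fk(P,q):
    h,a1,a2,a3,e,L,d=P
    R=rz(q[0])*ry(q[1]);p=np.array([0,0,h])+rz(q[0]).apply([a1,d,0])+R.apply([0,0,a2])
    R=R*ry(q[2]);p=p+R.apply([e,0,a3]);R=R*rz(q[3])*ry(q[4]);p=p+R.apply([0,0,L])
    R=R*rz(q[5]);return p,R   # tool z'=approach
f=lambda P:np.concatenate([fk(P,q)[0]-x for q,x in D])
r=least_squares(f,[.15,0,.35,.35,0,.25,.118]);P=r.x
C=(fk(P,D[-1][0])[1]).inv()*pose()[1]
def ik(x,R,q0):
    g=lambda q:np.r_[(fk(P,q)[0]-x)*10,((fk(P,q)[1]*C).inv()*R).as_rotvec()]
    s=least_squares(g,q0);return s.x,np.abs(s.fun).max()
if __name__=="__main__":
    print(P.round(4),np.abs(r.fun).max())
    q0=D[-1][0]
    for a in (45,50,55):
      for x,z in ((-.025,.144),(0.0075,.143),(.025,.143),(.04,.14),(.05,.13)):
        q,e=ik(w(x,-.006,z),slant(np.radians(a)),q0);print(a,x,z,q.round(2),round(e,4))
E
python3 kin.py
```

```text
[0.3115 0.002  0.4412 0.5122 0.0864 0.3093 0.1173] 0.002692784476880622
45 -0.025 0.144 [ 0.13  0.03  2.22 -1.09  0.29  2.91] 0.0
45 0.0075 0.143 [ 0.1   0.09  2.16 -1.07  0.27  2.87] 0.0
45 0.025 0.143 [ 0.09  0.12  2.13 -1.04  0.27  2.83] 0.0
45 0.04 0.14 [ 0.07  0.15  2.1  -1.04  0.26  2.82] 0.0
45 0.05 0.13 [ 0.07  0.19  2.08 -1.11  0.24  2.89] 0.0
50 -0.025 0.144 [ 0.11  0.02  2.18 -0.7   0.35  2.52] 0.0
50 0.0075 0.143 [ 0.08  0.09  2.11 -0.67  0.34  2.46] 0.0
50 0.025 0.143 [ 0.07  0.12  2.08 -0.64  0.34  2.43] 0.0
50 0.04 0.14 [ 0.06  0.15  2.05 -0.63  0.33  2.41] 0.0
50 0.05 0.13 [ 0.05  0.19  2.03 -0.66  0.31  2.44] 0.0
55 -0.025 0.144 [ 0.09  0.03  2.13 -0.46  0.44  2.27] 0.0
55 0.0075 0.143 [ 0.07  0.09  2.06 -0.43  0.43  2.22] 0.0
55 0.025 0.143 [ 0.05  0.12  2.03 -0.41  0.43  2.19] 0.0
55 0.04 0.14 [ 0.05  0.15  2.   -0.4   0.43  2.18] 0.0
55 0.05 0.13 [ 0.04  0.19  1.98 -0.41  0.41  2.19] 0.0
```

>>> apply_moves:
  plan: "0 0 0 -0.65 0 0 0.7; 0 0.1 0.12 0 0 0 0.7; 0 0.1 0.12 0 0 0 0.7; 0 0.1 0.12 0 0 0 0.7; 0 0 0 0 0 0 0.7"

```text
time_s: 9.2
eef_pos: [0.5755, 0.1033, 0.1477]
eef_rot: [-0.563, 0.251, -0.319, 0.72]
wrist_force: [0.9, -0.0, 0.6]
opening: 0.701
```

Run:
```python
from g import *
st();print(inmix(pose()[0]))
to(w(.01,-.006,.143),slant(np.radians(50)))
for n in ("side",): cv2.imwrite(f"pics/{n}6.png",cv2.resize(ctrl.camera(n)[190:290,230:350,::-1],None,fx=6,fy=6,interpolation=cv2.INTER_CUBIC))
```

```text
t 9.2 pos [0.5755 0.1033 0.1477] F [ 0.9 -0.   0.6] open 0.701 q [ 0.09  0.06  2.15 -0.8   0.32  2.59]
axes x,y,z cols
 [[-0.241  0.65   0.72 ]
 [-0.971 -0.164 -0.176]
 [ 0.004 -0.742  0.671]]  yawx -1.814
[-0.00176833 -0.00769314]
shift shares (tool now) [-0.03  0.23  0.11] rows>= 0.23
turn rv [-0.037  0.002  0.003] shares [-0.31  0.02  0.03]
```

View pics/side6.png

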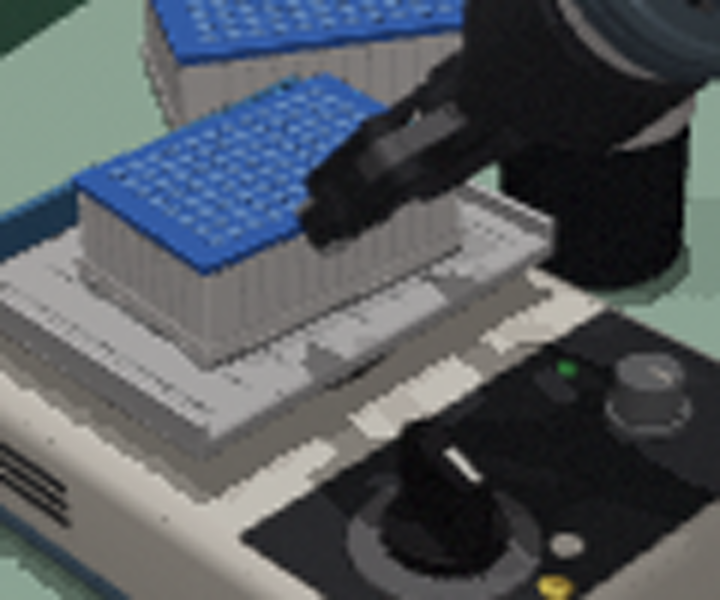

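>>> apply_moves:
  plan: "0 0.08 -0.06 -0.3 0 0 0.7; 0 0.065 0.075 0 0 0 0.7; 0 0.065 0.075 0 0 0 0.7; 0 0.065 0.075 0 0 0 0.7; 0 0 0 0 0 0 0.7"

```text
time_s: 9.75
eef_pos: [0.5898, 0.0997, 0.1419]
eef_rot: [-0.558, 0.262, -0.332, 0.714]
wrist_force: [0.1, 0.1, -1.0]
opening: 0.698
```

Run:
```python
from g import *
st();print(inmix(pose()[0]))
to(w(.035,-.006,.143),slant(np.radians(50)))
for n in ("side",): cv2.imwrite(f"pics/{n}7.png",cv2.resize(ctrl.camera(n)[190:290,230:350,::-1],None,fx=6,fy=6,interpolation=cv2.INTER_CUBIC))
```

```text
t 9.75 pos [0.5898 0.0997 0.1419] F [ 0.1  0.1 -1. ] open 0.698 q [ 0.08  0.1   2.1  -0.66  0.34  2.45]
axes x,y,z cols
 [[-0.24   0.623  0.744]
 [-0.971 -0.157 -0.182]
 [ 0.004 -0.766  0.643]]  yawx -1.814
[ 0.0129141  -0.00770942]
shift shares (tool now) [-0.03  0.27  0.35] rows>= 0.35
turn rv [-0.     0.002  0.003] shares [-0.    0.02  0.03]
```

View pics/side7.png

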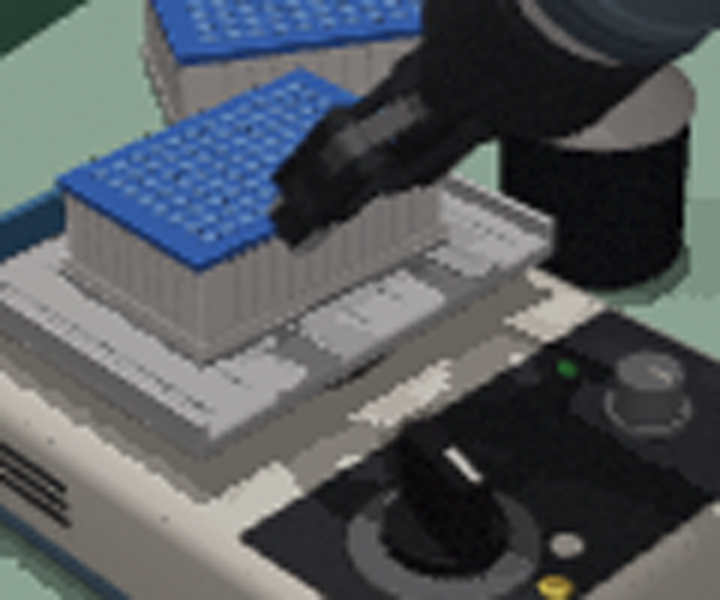

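>>> apply_moves:
  plan: "0 0.065 0.075 0 0 0 0.7; 0 0.065 0.075 0 0 0 0.7; 0 0.065 0.075 0 0 0 0.7; 0 0.065 0.075 0 0 0 0.7; 0 0 0 0 0 0 0.7"

```text
time_s: 10.3
eef_pos: [0.6094, 0.095, 0.1418]
eef_rot: [-0.558, 0.262, -0.332, 0.714]
wrist_force: [0.0, -0.5, 1.2]
opening: 0.703
```

Run:
```python
from g import *
st();print(inmix(pose()[0]))
to(w(.04,-.006,.143),slant(np.radians(50)))
for n in ("side","top"): cv2.imwrite(f"pics/{n}8.png",cv2.resize(ctrl.camera(n)[160:310,200:380,::-1],None,fx=4,fy=4,interpolation=cv2.INTER_CUBIC))
```

```text
t 10.3 pos [0.6094 0.095  0.1418] F [ 0.  -0.5  1.2] open 0.703 q [ 0.06  0.13  2.06 -0.64  0.33  2.41]
axes x,y,z cols
 [[-0.24   0.623  0.744]
 [-0.971 -0.157 -0.182]
 [ 0.004 -0.766  0.643]]  yawx -1.814
[ 0.03305885 -0.00763414]
shift shares (tool now) [-0.03  0.07  0.12] rows>= 0.12
turn rv [-0.     0.002  0.003] shares [-0.    0.02  0.03]
```

View pics/side8.png

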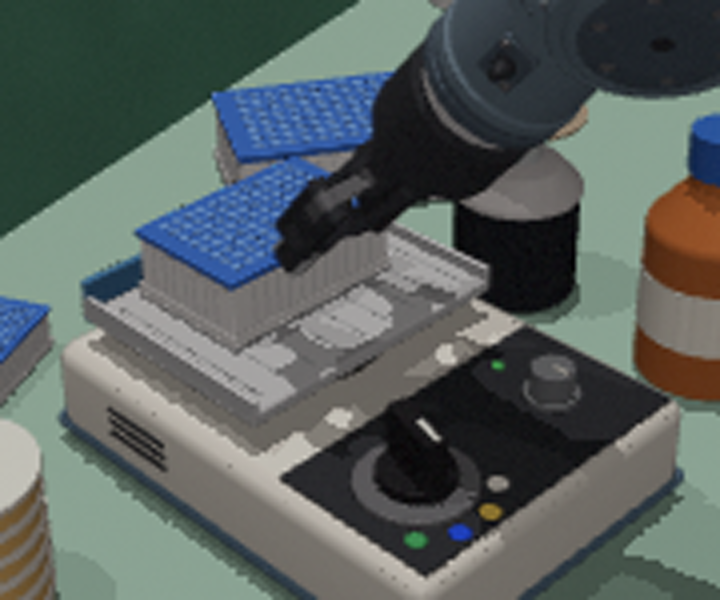

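View pics/top8.png

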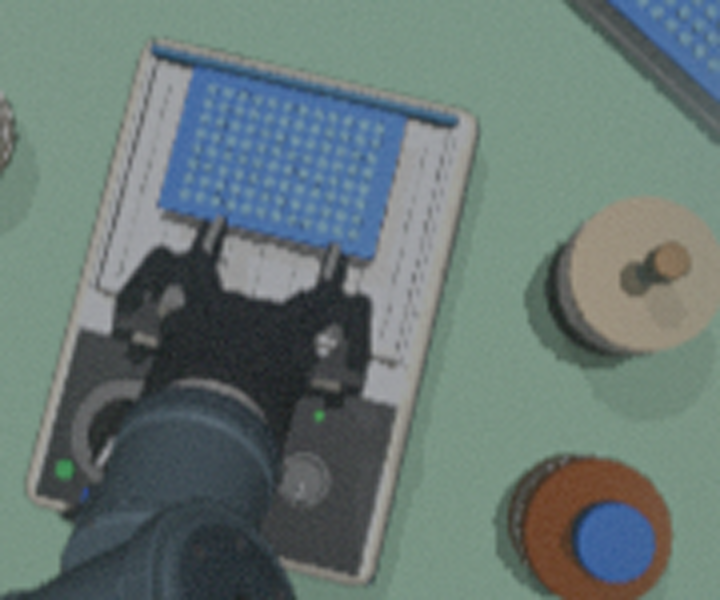

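>>> apply_moves:
  plan: "0 0.04 0.045 0 0 0 0.7; 0 0.04 0.045 0 0 0 0.7; 0 0 0 0 0 0 0.7; 0 0 0 0 0 0 0.7; 0 0 0 0 0 0 0.7"

```text
time_s: 10.9
eef_pos: [0.6143, 0.0937, 0.1413]
eef_rot: [-0.558, 0.262, -0.332, 0.714]
wrist_force: [-0.2, 0.1, 0.2]
opening: 0.701
```

>>> apply_moves:
  plan: "0 0.025 0.03 0 0 0 0.7; 0 0.025 0.03 0 0 0 0.7; 0 0 0 0 0 0 0.7; 0 0 0 0 0 0 0.7; 0 0 0 0 0 0 0.7"

```text
time_s: 11.4
eef_pos: [0.6158, 0.0932, 0.1395]
eef_rot: [-0.557, 0.264, -0.333, 0.714]
wrist_force: [-12.8, 2.9, 4.0]
opening: 0.703
```

```bash
cat > s.py <<'E'
from g import *
import sys
o=pose()[2];st();print("mix",inmix(o["eef_pos"]))
F=o["wrist_force"];print("push fwd",-(c*F[0]+s*F[1]),"lateral",-(-s*F[0]+c*F[1]),"down",F[2])
k=sys.argv[1]
for n in ("side","top"): cv2.imwrite(f"pics/{n}{k}.png",cv2.resize(ctrl.camera(n)[160:310,200:380,::-1],None,fx=4,fy=4,interpolation=cv2.INTER_CUBIC))
E
python3 s.py 9
```

```text
t 11.4 pos [0.6158 0.0932 0.1395] F [-12.8   2.9   4. ] open 0.703 q [ 0.06  0.15  2.05 -0.62  0.33  2.4 ]
axes x,y,z cols
 [[-0.24   0.62   0.747]
 [-0.971 -0.157 -0.182]
 [ 0.005 -0.769  0.639]]  yawx -1.813
mix [ 0.03975639 -0.00774523]
push fwd 13.116458236425775 lateral 0.28577269430266306 down 4.038226750943479
```

View pics/top9.png

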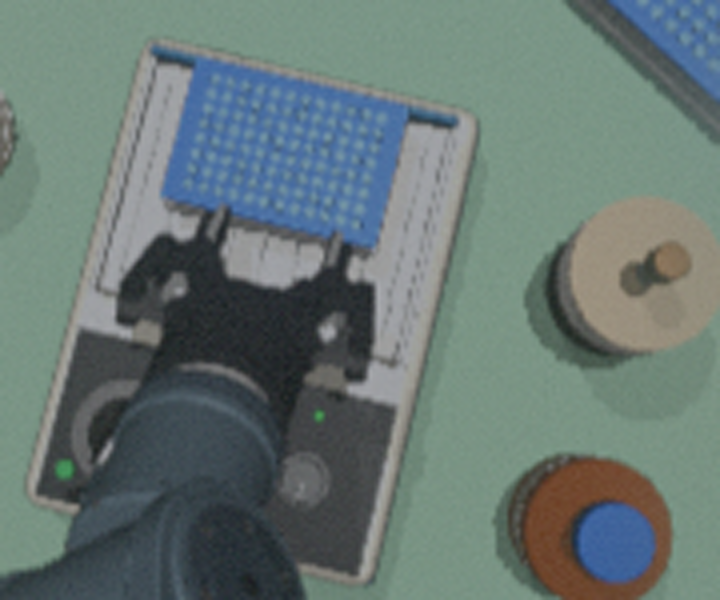

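>>> apply_moves:
  plan: "0 0.046 -0.039 0 0 0 0.7; 0 0.046 -0.039 0 0 0 0.7; 0 0 0 0 0 0 0.7; 0 0 0 0 0 0 0.7; 0 0 0 0 0 0 0.7"

```text
time_s: 12.0
eef_pos: [0.6162, 0.0933, 0.1354]
eef_rot: [-0.557, 0.263, -0.332, 0.714]
wrist_force: [-26.2, 3.3, 20.5]
opening: 0.7
```

```bash
python3 s.py 10
```

```text
t 12.0 pos [0.6162 0.0933 0.1354] F [-26.2   3.3  20.5] open 0.7 q [ 0.06  0.16  2.05 -0.65  0.32  2.42]
axes x,y,z cols
 [[-0.24   0.621  0.746]
 [-0.971 -0.158 -0.181]
 [ 0.005 -0.767  0.641]]  yawx -1.813
mix [ 0.04006806 -0.0075993 ]
push fwd 26.22445404506726 lateral 3.0560358951552113 down 20.520019597657434
```

Run:
```python
from g import *
a=ctrl.camera("side")
cv2.imwrite("pics/z11.png",cv2.resize(a[190:300,205:345,::-1],None,fx=5,fy=5,interpolation=cv2.INTER_CUBIC))
```

```text
(no output)
```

View pics/z11.png

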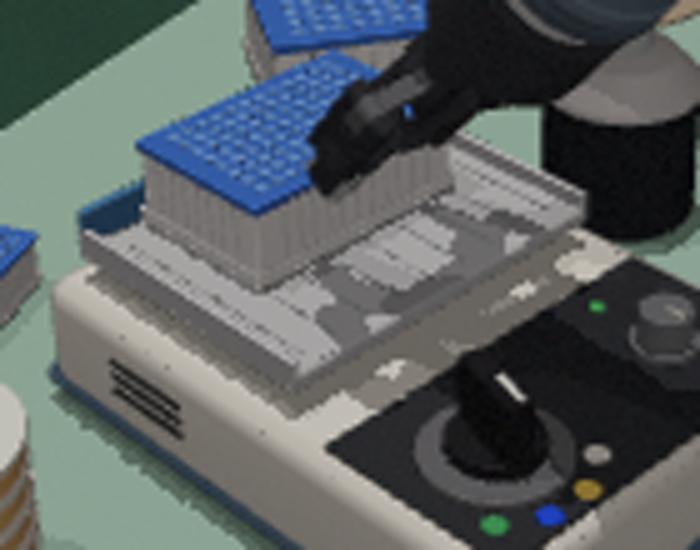

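View pics/top10.png

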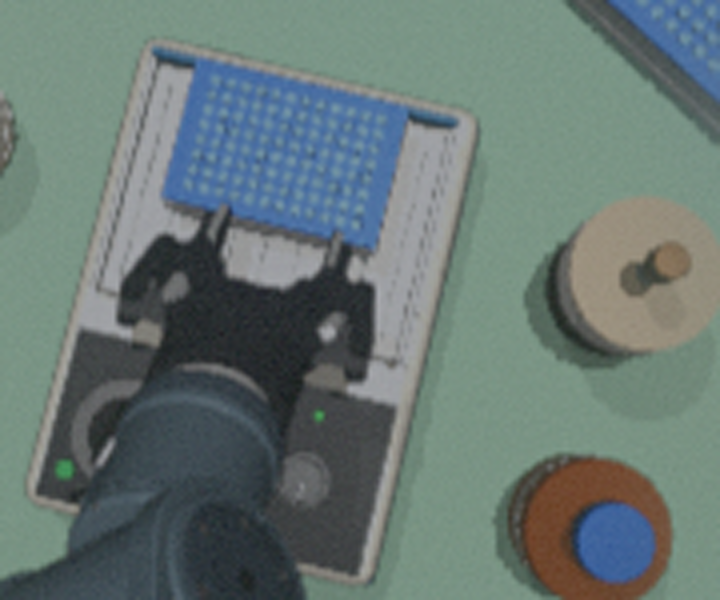

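Run:
```python
from g import *
a=cv2.imread("pics/side8.png",0);b=cv2.imread("pics/side10.png",0)
for nm,(x0,x1,y0,y1) in dict(deckcorner=(80,200,290,400),deckfront=(180,300,350,440),vents=(90,180,390,490),dial=(500,620,330,420)).items():
    r=cv2.matchTemplate(b,a[y0:y1,x0:x1],cv2.TM_CCOEFF_NORMED);_,v,_,l=cv2.minMaxLoc(r);print(nm,(l[0]-x0)/4,(l[1]-y0)/4,round(v,3))
print(proj("side",w(-.015,.095,.098))-proj("side",w(-.015,.095,.103)))
```

```text
deckcorner 0.25 1.75 0.866
deckfront -1.25 0.75 0.863
vents 0.0 0.0 0.998
dial 0.0 0.0 0.999
[[0.08816129 1.92538734]]
```

Run:
```python
from g import *
T=lambda u,v:(200+u/4,160+v/4)
a=cv2.imread("pics/top10.png");h=cv2.cvtColor(a,cv2.COLOR_BGR2HSV)
mk=cv2.inRange(h,(100,100,100),(125,255,255));mk[:,420:]=0;mk[:,:150]=0
mk=cv2.morphologyEx(mk,cv2.MORPH_CLOSE,np.ones((13,13)));mk=cv2.morphologyEx(mk,cv2.MORPH_OPEN,np.ones((41,41)))
cs=max(cv2.findContours(mk,0,2)[0],key=cv2.contourArea)
bx=cv2.boxPoints(cv2.minAreaRect(cs));P=[back("top",T(*p),.134) for p in bx]
for p,q in zip(bx,P): print(p,inmix(q).round(4))
for i in range(4):
    d=P[(i+1)%4]-P[i];print(np.hypot(d[0],d[1]).round(4),(np.arctan2(d[1],d[0])-m[2]).round(3))
for u in ((152,52),(458,124),(152,44),(458,116)): print("fence",inmix(back("top",T(*u),.108)).round(4))
```

```text
[162.09021 198.87227] [0.0437 0.0599]
[196.0122  56.8238] [0.1293 0.0615]
[408.3789  107.53825] [ 0.1286 -0.0659]
[374.4569  249.58673] [ 0.0436 -0.0658]
0.0856 0.018
0.1274 -1.577
0.0849 3.14
0.1257 1.57
fence [0.131 0.092]
fence [ 0.1306 -0.0965]
fence [0.1358 0.0932]
fence [ 0.1353 -0.0954]
```

Run:
```python
from g import *
st(); print(ctrl.hand_in()); st()
```

```text
t 12.15 pos [0.6162 0.0933 0.1354] F [-25.7   4.3  20.6] open 0.7 q [ 0.06  0.16  2.05 -0.65  0.32  2.42]
axes x,y,z cols
 [[-0.24   0.621  0.746]
 [-0.971 -0.158 -0.181]
 [ 0.005 -0.767  0.641]]  yawx -1.813
the job is handed in; nothing more can be done
None
the job is handed in; nothing more can be done
```

The job is handed in at 12.15 s. The knob is at the blue mark, and the arm is still holding the plate flush against the backstop with the deck down.

**Knob:** I gripped the bar and turned the knob 1.10 rad clockwise from white to blue, then let go. In the side picture the pointer then stood at 2.53 to 2.67 rad, and the blue dot is at about 2.6 rad.

**Plate:** I pushed it back with the two part-open fingertips slanting about 50° down on its front upper edge. In the top picture both rear corners measured x = 0.129 m in the mixer's frame, which is the backstop's front face, so it is square to within about 1 mm.

**Push and deck:** The last reading was about 26 N toward the backstop and 20.6 N down, well above the roughly 12 N that sinks the deck fully. The deck's rear-left corner moved 1.75 px in the side picture, against 1.93 px expected for the full 5 mm. A second check patch at the deck's front edge disagreed, giving only 0.75 px. I put that down to changing shadows and relied on the force reading.

**Surroundings:** In the last pictures the fingers touched only the plate, and the bottle, burner and the dish stack beside the mixer appeared unmoved.

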